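# Sort the glass blanks and tip the blue ones into the tote's corner

### The job

Two glass blanks are lying on the lampworking bench: put the blue disc into the metal tote with the other blue discs and the amber bar into the white dish with the other amber bar. Then, with both sorted, lift the tote by its wooden handle so that it tips onto its green corner, which stays down on the bench, until all four blue discs have slid together into that corner, and finish still holding it tilted and still, propped on nothing else. Leave the rod tin, the jar and the paddle where they are.

Things in the scene. Friction and masses are not known exactly. Their poses are not given: they have to be found in the camera images.
- tote: Open aluminium tote standing loose on the bench, 170 x 140 x 40 mm (x, y, z), walls and floor 4 mm, 0.32 kg; origin at the centre of its underside, z up. Its green corner is at -x, -y; its wooden handle is at the opposite corner, +x, +y. The handle corner points roughly away from the robot. Glass discs slide on its floor at a tilt of about 10 to 15 degrees, but need about 25 to 30 degrees to slide on along a wall into the corner.
- tote_grip (a point): Where to pinch the tote's pale wooden handle: an upright fin 12 mm thick and 44 mm long along the tote's diagonal (the horizontal line from tote_corner to tote_grip, near enough), from 28 to 90 mm above the tote's underside. Its centre line stands 12 mm outside the tote's outer corner. This point is on that centre line, 66 mm above the underside (24 mm under the fin's top, 26 mm above the tote's rim). Axes as the tote's.
- tote_corner (a point): The inside corner of the tote's floor at its green corner: 4 mm above the underside and 4 mm in from both outer faces. The tote's outer bottom corner, on which it pivots when tipped, is 5.7 mm farther out and 4 mm lower. Axes as the tote's.
- dish: White ceramic dish, open box 140 x 110 x 35 mm (x, y, z), walls and floor 6 mm, 0.6 kg, loose; origin at the centre of its underside. The amber bar that is already in it lies 20 to 45 mm from its centre, to +x.
- blue_loose: Polished cobalt-blue glass disc, 26 mm diameter, 12 mm thick, 16 g, lying flat; origin at the centre of its underside. This one starts on the bench.
- amber_loose: Amber (orange-yellow) glass bar, 16 x 40 x 16 mm (x, y, z), 26 g; origin at the centre of its underside, y along its length. This one starts on the bench.
- amber0: Amber (orange-yellow) glass bar, 16 x 40 x 16 mm (x, y, z), 26 g; origin at the centre of its underside, y along its length. This one is in the dish from the start.
- blue0: Polished cobalt-blue glass disc, 26 mm diameter, 12 mm thick, 16 g, lying flat; origin at the centre of its underside. This one is in the tote from the start, away from the green corner.
- blue1: Polished cobalt-blue glass disc, 26 mm diameter, 12 mm thick, 16 g, lying flat; origin at the centre of its underside. This one is in the tote from the start, away from the green corner.
- blue2: Polished cobalt-blue glass disc, 26 mm diameter, 12 mm thick, 16 g, lying flat; origin at the centre of its underside. This one is in the tote from the start, away from the green corner.
- rod_tin: Bystander: steel tin, 90 mm across and 85 mm high, with coloured glass rods standing in it up to 205 mm high; origin at the centre of its underside.
- frit_jar: Bystander: green glass jar with a brass cap, 52 mm across and 60 mm high; origin at the centre of its underside.
- paddle: Bystander: black graphite paddle with a wooden handle lying flat, about 160 mm long along its x, 12 mm high (blade 60 x 50 mm at +x); origin in the middle of its length, at bench level.
- torch: Bystander, fixed: brass bench torch on a round dark foot 120 mm across, 120 mm high; origin at the centre of its underside.

How it is judged:
By the outcome, as a careful person would: the job done as asked, in the order asked, and still so for the second after the job is handed in, while the arm keeps its last pose, push and grip.
It also fails if it takes over 72 s, if anything falls off the work surface, if the arm or the gripper's body presses on something with over 40 N, if the wrist force passes 120 N, or if a joint passes its speed limit or range.

### The arm

A 6-joint arm with a two-finger parallel gripper is mounted at the origin on the work surface. World frame = base frame: x ahead of the robot, y to its left, z up, the work surface at z = 0. Lengths are in m, angles in rad, forces in N, time in s.
With the tool pointing down it reaches from about 0.325 to 0.775 m from the base axis. Payload 9.3 kg.
Tool frame: the origin (TCP) lies between the finger pads; the fingertips stand 14 mm ahead of it and the grasp point (between the pads) lies 5 mm behind it; z points along the fingers, y is the line along which they close (so a half turn about z gives the same grasp; the last joint's range is limited). The gripper opens to 85 mm and grips with 20 to 120 N. Pads are 22 mm wide; open, the fingers measure 114 mm over their backs; the gripper's body (76 mm by 85 mm) begins 54 mm behind the grasp point. The pads swing forward as they close: fully open they stand 13 mm farther back than shut.
Start: joints at [1.152, 0.259, 0.021, 1.334, 0, 1.418], TCP at [0.144, 0.531, 0.225] pointing down, gripper open.
Joint ranges: [-3.04, 3.04], [-0.91, 1.82], [-1.04, 1.36], [-1.92, 1.95], [-1.52, 1.45], [-3.14, 3.14]. Speed limits (rad/s): [2.22, 2.22, 2.79, 3.14, 3.14, 3.14].

### API

Orientations are given as a unit quaternion [w, x, y, z].
In Python, from plant import sensors, cams, manip gives the robot as it stands.
- The arm moves only by the tool play_rows, never from a script. Its argument "commands" is a list of rows, each an object with "claw": the closure, from 0 (fully open) to 1 (shut); "dp": the shift along the tool's x, y, z in mm, a list of three; "twist": the turn, a rotation vector about the tool's x, y, z in degrees, a list of three. A call has 1 to 20 rows; each row shifts and turns the commanded pose from where the row before left it, along the tool's axes as they then stand; what a row does not reach is not made up. A row lasts 1/8 s, in which the tool goes at most 62.5 mm and 10.7 degrees, less where a joint would pass 70% of its speed; a pose out of reach is approached as far as the arm can. A call is refused whole if a number of a shift passes 62.5 or a number of a turn 10.7, either way. A call with a gripper value outside its range is refused whole. The fingers move at their own pace and stop on an object; "grip_force" is the grip in N (left out, the last holds). Time passes only in rows, so rows that do not move let the fingers close. It gives the time, the measured TCP pose, the force, the opening and the grip force at its end, in the units of the state.
- sensors.read_state(): the state, without advancing time (a new reading comes with each control period).
- cams.snapshot(name): name is "side" or "top"; returns a dict with "image" (480x640x3 uint8, red, green, blue), "range_z" (480x640 float32, m along the optical axis (not along the pixel's ray), 0 where there is no reading), "intrinsics" (3x3 intrinsics, pixels), "distortion" ([k1, k2, p1, p2, k3] as OpenCV has them; the pictures are not rectified), "cam_to_world" (4x4, takes a point from camera to world coordinates). Camera axes: x right, y down, z forward; pixel columns grow to the right and rows downward; lengths in m; the calibration is good to about 2 mm. A picture is of the moment at which its call begins.
- manip.finish_job(): hands the job in; it is judged then, once.
The state is a dict: "time": time; "qpos": joint angles; "joint_vel": joint speeds; "joint_torque": joint torques, N m; "tool_pos": TCP position; "ee_rot": TCP orientation; "ft_force": force on the tool from outside, world axes, zero at the start; "moment": the same for the moment, N m; "grip_width": opening from 0.0 (shut) to 1.0 (fully open); "gripper_force": force on a finger pad.
Only numpy, scipy, OpenCV 4.12 (cv2) and the standard library are available. Lean on these libraries where they do the work, as an engineer would, in place of code of your own. Each camera call takes 0.05 s, during which the arm holds its last target. There are 200 camera calls.

## Working session

There is one attempt and no reset: what is moved stays moved. The work goes in short steps, Python scripts to look and compute and a tool call to move; the robot and the scene stay as the last step left them, time stands still between calls to the robot, and variables do not carry over. Pictures are saved under pics/ and viewed, at most 10 in all, crops included, and the job is handed in when it is done.

Besides the shell and the picture viewer there is one more tool, called as name([rows], argument=value, ...), one row to a line, values as JSON. play_rows: Moves the arm, as the interface text tells. Its arguments: {"type":"object","properties":{"commands":{"type":"array","items":{"type":"object","properties":{"claw":{"type":"number"},"dp":{"type":"array","items":{"type":"number"}},"twist":{"type":"array","items":{"type":"number"}}}}},"grip_force":{"type":"number"}},"required":["commands"]}

```bash
mkdir -p pics
cat > h.py <<'E'
import numpy as np, cv2
from plant import sensors, cams, manip
from scipy.spatial.transform import Rotation as R
def snap(n,save=None):
    s=cams.snapshot(n)
    if save: cv2.imwrite('pics/'+save,s['image'][...,::-1])
    return s
def world(s):
    h,w=s['range_z'].shape
    u,v=np.meshgrid(np.arange(w),np.arange(h))
    p=cv2.undistortPoints(np.stack([u,v],-1).reshape(-1,1,2).astype(np.float64),s['intrinsics'],s['distortion']).reshape(h,w,2)
    z=s['range_z'].astype(float)
    P=np.stack([p[...,0]*z,p[...,1]*z,z],-1)
    T=s['cam_to_world']; W=P@T[:3,:3].T+T[:3,3]; W[z==0]=np.nan
    return W
def st():
    s=sensors.read_state(); q=np.array(s['ee_rot']); return s,np.array(s['tool_pos']),R.from_quat(q[[1,2,3,0]])
E
python3 - <<'E'
from h import *
for n in('top','side'):
    s=snap(n,n+'0.png'); np.savez(n+'0.npz',W=world(s),im=s['image']); print(s['cam_to_world'].round(3).tolist())
s,p,r=st(); print(p,r.as_matrix().round(3).tolist(),s['time'],s['grip_width'])
E
```

```text
[[-0.009, -0.995, 0.101, 0.428], [-1.0, 0.011, 0.019, 0.012], [-0.02, -0.101, -0.995, 1.246], [0.0, 0.0, 0.0, 1.0]]
[[0.997, -0.049, 0.067, 0.451], [-0.08, -0.766, 0.638, -1.028], [0.02, -0.641, -0.767, 1.354], [0.0, 0.0, 0.0, 1.0]]
[0.14437034 0.53044221 0.22403124] [[-0.965, 0.263, -0.0], [0.263, 0.965, -0.001], [0.0, -0.001, -1.0]] 0.1 1.0028233484974827
```

View pics/top0.png

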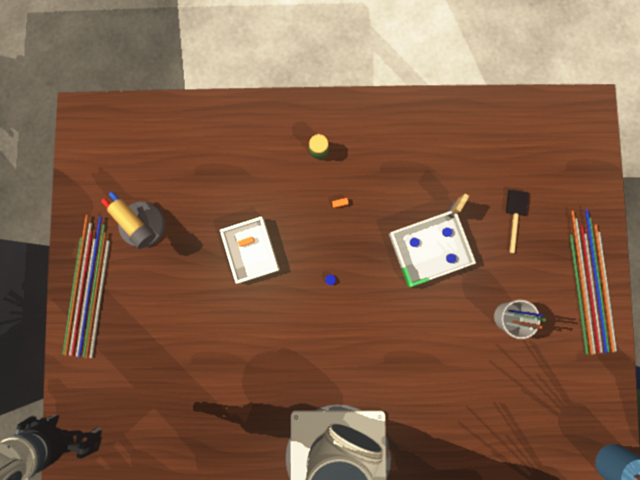

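View pics/side0.png

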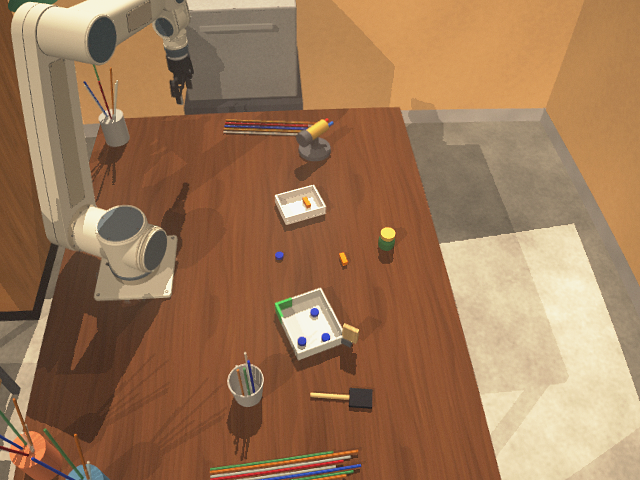

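The top view shows the loose blue disc at (331,280), the loose amber bar at (340,203), the dish at (249,250) and the tote at (432,249), with its green corner at (408,283) and its handle at (460,203). In the side view the rod tin stands near the tote at (246,385).

Run:
```python
from h import *
for n in('top','side'):
    d=np.load(n+'0.npz'); W=d['W']; hsv=cv2.cvtColor(d['im'],cv2.COLOR_RGB2HSV)
    H,S,V=[hsv[...,i].astype(int) for i in range(3)]
    X,Y,Z=W[...,0],W[...,1],W[...,2]
    reg=(X>.3)&(X<.72)&(abs(Y)<.32)&(Z<.11)
    for name,m in dict(blue=(H>108)&(H<130)&(S>150)&(V>60),amber=(H>5)&(H<22)&(S>190)&(V>170),green=(H>45)&(H<80)&(S>120)&(V>80),wood=(H>8)&(H<28)&(Z>.055)&(Z<.1)&(S>50),).items():
        k,l,stt,c=cv2.connectedComponentsWithStats((m&reg).astype(np.uint8))
        for i in range(1,k):
            if stt[i,4]<15: continue
            P=W[l==i]; zt=np.nanpercentile(P[:,2],80); T=P[P[:,2]>zt-.006] 
            r=cv2.minAreaRect((T[:,:2]*1000).astype(np.float32))
            print(n,name,stt[i,4],c[i].round(),'c',T.mean(0).round(4),'z',zt.round(4),'rect',np.round(r[0]),np.round(r[1]),round(r[2],1))
    # rims
    for name,m,zr in(('tote',(Y<-.05)&(Y>-.30),(.033,.048)),('dish',(Y>.08)&(Y<.3),(.029,.042))):
        mm=m&(Z>zr[0])&(Z<zr[1])&(X>.33)&(X<.62)&((S<60)|((H>45)&(H<80)))
        k,l,stt,c=cv2.connectedComponentsWithStats(mm.astype(np.uint8)); i=1+np.argmax(stt[1:,4])
        P=W[l==i]; r=cv2.minAreaRect((P[:,:2]*1000).astype(np.float32)); print(n,name,len(P),np.round(r[0]),np.round(r[1]),round(r[2],1),cv2.boxPoints(r).round().tolist())
```

```text
top blue 57 [447. 232.] c [ 0.5553 -0.281   0.0151] z 0.0165 rect [ 556. -281.] [22. 18.] 89.2
top blue 53 [414. 242.] c [ 0.5305 -0.1984  0.0154] z 0.0173 rect [ 531. -198.] [18. 18.] 89.4
top blue 55 [451. 258.] c [ 0.4893 -0.289   0.0146] z 0.0167 rect [ 489. -289.] [21. 15.] 89.2
top blue 79 [330. 279.] c [0.4384 0.0147 0.0116] z 0.0136 rect [438.  14.] [23. 23.] 89.6
top amber 62 [339. 202.] c [ 0.6346 -0.0115  0.0148] z 0.0162 rect [634. -12.] [16. 40.] 13.7
top green 148 [412. 279.] c [ 0.4368 -0.1887  0.0408] z 0.042 rect [ 449. -194.] [46. 46.] 17.9
top wood 129 [460. 203.] c [ 0.6195 -0.3013  0.0888] z 0.0898 rect [ 619. -301.] [12. 43.] 60.1
top tote 357 [ 513. -233.] [141. 161.] 19.2 [[419.0, -180.0], [473.0, -333.0], [606.0, -286.0], [553.0, -134.0]]
top dish 471 [515. 217.] [140. 111.] 17.1 [[432.0, 250.0], [464.0, 144.0], [598.0, 185.0], [566.0, 291.0]]
side blue 34 [279. 254.] c [0.4423 0.0146 0.013 ] z 0.0149 rect [442.  14.] [21. 19.] 64.4
side blue 41 [314. 311.] c [ 0.534  -0.2004  0.0173] z 0.0186 rect [ 535. -200.] [19. 19.] 11.4
side blue 50 [325. 337.] c [ 0.5586 -0.2844  0.0181] z 0.0195 rect [ 558. -284.] [20. 18.] 17.7
side blue 48 [302. 341.] c [ 0.4931 -0.2914  0.0181] z 0.0204 rect [ 494. -291.] [22. 18.] 54.1
side amber 39 [306. 201.] c [0.5401 0.2238 0.023 ] z 0.0247 rect [539. 224.] [14. 37.] 19.2
side amber 64 [343. 258.] c [ 0.6364 -0.0167  0.018 ] z 0.0198 rect [636. -15.] [16. 40.] 15.9
side green 143 [282. 305.] c [ 0.4416 -0.1892  0.0412] z 0.0418 rect [ 441. -190.] [69. 35.] 62.5
side wood 164 [350. 331.] c [ 0.6223 -0.3042  0.0905] z 0.0903 rect [ 621. -303.] [14. 42.] 54.9
side tote 147 [ 451. -219.] [148.  70.] 75.7 [[399.0, -282.0], [467.0, -299.0], [503.0, -156.0], [436.0, -138.0]]
side dish 49 [575. 235.] [ 32. 111.] 26.4 [[536.0, 278.0], [585.0, 178.0], [614.0, 192.0], [565.0, 292.0]]
```

play_rows([
  {"claw": 0, "dp": [-35, -35, 5]},
  {"claw": 0, "dp": [-35, -35, 5]},
  {"claw": 0, "dp": [-35, -35, 5]},
  {"claw": 0, "dp": [-35, -35, 5]},
  {"claw": 0.3, "dp": [-35, -35, 5]},
  {"claw": 0.4, "dp": [-35, -35, 5]},
  {"claw": 0.4, "dp": [-35, -35, 10]},
  {"claw": 0.4, "dp": [-35, -35, 10]},
  {"claw": 0.4, "dp": [-35, -35, 10]},
  {"claw": 0.4, "dp": [-35, -35, 10]},
  {"claw": 0.4, "dp": [-35, -35, 10]},
  {"claw": 0.4, "dp": [-35, -35, 20]},
  {"claw": 0.4, "dp": [0, 0, 10]},
  {"claw": 0.4, "dp": [0, 0, 0]},
])

```text
invalid input at $.commands[0]: expected keys claw, dp, twist
```

```bash
cat >> h.py <<'E'
def go(xyz,ang=None):
    s,p,r=st(); M=r.as_matrix()
    d=M.T@(np.array(xyz)-p)*1000
    print('t',round(s['time'],2),'p',p.round(4),'yang',np.degrees(np.arctan2(M[1,1],M[0,1])).round(1),'z',M[:,2].round(3),'F',np.round(s['ft_force'],1),'w',round(s['grip_width'],3),'gf',np.round(s['gripper_force'],1),'| dp',d.round(1),'n40',np.ceil(abs(d).max()/40))
    if ang is not None:
        T=np.array([[np.sin(np.radians(ang)),np.cos(np.radians(ang)),0],[-np.cos(np.radians(ang)),np.sin(np.radians(ang)),0],[0,0,-1]])
        best=min((R.from_matrix(M.T@(T@np.diag([f,f,1]))).as_rotvec(degrees=True) for f in(1,-1)),key=np.linalg.norm)
        print('  twist',best.round(1),'dp after twist',(R.from_rotvec(best,degrees=True).as_matrix().T@d).round(1))
E
python3 -c "
from h import *
go([.4395,.0145,.014],75)"
```

```text
t 0.1 p [0.1444 0.5304 0.224 ] yang 74.8 z [-0.    -0.001 -1.   ] F [ 0.3 -0.8 -0.5] w 1.003 gf 0.0 | dp [-420.3 -420.1  210.5] n40 11.0Traceback (most recent call last):
  File "<string>", line 3, in <module>
    go([.4395,.0145,.014],75)
    ~~^^^^^^^^^^^^^^^^^^^^^^^
  File "h.py", line 24, in go
    best=min((R.from_matrix(M.T@(T@np.diag([f,f,1]))).as_rotvec(degrees=True) for f in(1,-1)),key=np.linalg.norm)
  File "h.py", line 24, in <genexpr>
    best=min((R.from_matrix(M.T@(T@np.diag([f,f,1]))).as_rotvec(degrees=True) for f in(1,-1)),key=np.linalg.norm)
              ~~~~~~~~~~~~~^^^^^^^^^^^^^^^^^^^^^^^^^^
  File "scipy/spatial/transform/_rotation.pyx", line 1143, in scipy.spatial.transform._rotation.Rotation.from_matrix
ValueError: Non-positive determinant (left-handed or null coordinate frame) in rotation matrix 0: [[-9.99992065e-01  3.98041144e-03 -1.59626914e-04]
 [ 3.98022223e-03  9.99991396e-01  1.16860965e-03]
 [-1.64277088e-04 -1.16796503e-03  9.99999304e-01]].
```

play_rows([
  {"claw": 0, "dp": [-35, -35, 5], "twist": [0, 0, 0]},
  {"claw": 0, "dp": [-35, -35, 5], "twist": [0, 0, 0]},
  {"claw": 0, "dp": [-35, -35, 5], "twist": [0, 0, 0]},
  {"claw": 0, "dp": [-35, -35, 5], "twist": [0, 0, 0]},
  {"claw": 0.3, "dp": [-35, -35, 5], "twist": [0, 0, 0]},
  {"claw": 0.4, "dp": [-35, -35, 5], "twist": [0, 0, 0]},
  {"claw": 0.4, "dp": [-35, -35, 10], "twist": [0, 0, 0]},
  {"claw": 0.4, "dp": [-35, -35, 10], "twist": [0, 0, 0]},
  {"claw": 0.4, "dp": [-35, -35, 10], "twist": [0, 0, 0]},
  {"claw": 0.4, "dp": [-35, -35, 10], "twist": [0, 0, 0]},
  {"claw": 0.4, "dp": [-35, -35, 10], "twist": [0, 0, 0]},
  {"claw": 0.4, "dp": [-35, -35, 20], "twist": [0, 0, 0]},
  {"claw": 0.4, "dp": [0, 0, 10], "twist": [0, 0, 0]},
  {"claw": 0.4, "dp": [0, 0, 0], "twist": [0, 0, 0]},
])

```text
time: 1.85
tool_pos: [0.4385, 0.0153, 0.1137]
ee_rot: [-0.001, 0.133, 0.991, 0.0]
ft_force: [-0.3, -0.8, 0.3]
grip_width: 0.596
gripper_force: 0.0
```

```bash
sed -i 's/T=np.array(\[\[np.sin/T=np.array([[-np.sin/; s/\[-np.cos(np.radians(ang)),np.sin/[np.cos(np.radians(ang)),np.sin/' h.py
python3 -c "
from h import *
go([.4395,.0145,.014],75)"
```

```text
t 1.85 p [0.4385 0.0153 0.1137] yang 74.7 z [-0.003  0.001 -1.   ] F [-0.3 -0.8  0.3] w 0.596 gf 0.0 | dp [-1.5 -0.5 99.7] n40 3.0
  twist [-0.  -0.1 -0.3] dp after twist [-1.2 -0.5 99.7]
```

play_rows([
  {"claw": 0.4, "dp": [-1, 0, 35], "twist": [0, 0, 0]},
  {"claw": 0.4, "dp": [0, 0, 35], "twist": [0, 0, 0]},
  {"claw": 0.4, "dp": [0, 0, 20], "twist": [0, 0, 0]},
  {"claw": 0.4, "dp": [0, 0, 9], "twist": [0, 0, 0]},
  {"claw": 0.4, "dp": [0, 0, 0], "twist": [0, 0, 0]},
  {"claw": 0.6, "dp": [0, 0, 0], "twist": [0, 0, 0]},
  {"claw": 0.8, "dp": [0, 0, 0], "twist": [0, 0, 0]},
  {"claw": 0.9, "dp": [0, 0, 0], "twist": [0, 0, 0]},
  {"claw": 0.9, "dp": [0, 0, 0], "twist": [0, 0, 0]},
  {"claw": 0.9, "dp": [0, 0, 0], "twist": [0, 0, 0]},
  {"claw": 0.9, "dp": [0, 0, -20], "twist": [0, 0, 0]},
  {"claw": 0.9, "dp": [0, 0, -35], "twist": [0, 0, 0]},
  {"claw": 0.9, "dp": [0, 0, -40], "twist": [0, 0, 0]},
  {"claw": 0.9, "dp": [0, 0, 0], "twist": [0, 0, 0]},
], grip_force=40)

```text
time: 3.6
tool_pos: [0.442, 0.0146, 0.1131]
ee_rot: [0.003, 0.133, 0.991, -0.0]
ft_force: [0.0, 0.5, -0.1]
grip_width: 0.099
gripper_force: 0.0
```

```bash
python3 -c "
from h import *
go([.483,-.220,.11],109.5)"
```

```text
t 3.6 p [0.442  0.0146 0.1131] yang 74.8 z [ 0.005 -0.001 -1.   ] F [ 0.   0.5 -0.1] w 0.099 gf 0.0 | dp [-101.2 -215.6    3.4] n40 6.0
  twist [ -0.1   0.3 -34.7] dp after twist [  39.6 -234.8    3.1]
```

Run:
```python
from h import *
a=snap('top')['image']; b=snap('side'); im=b['image']
cv2.imwrite('pics/a1.png',np.hstack([cv2.resize(a[190:340,230:430],None,fx=2,fy=2),cv2.resize(im[190:340,200:400],None,fx=2,fy=2)])[...,::-1])
```

```text
(no output)
```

View pics/a1.png

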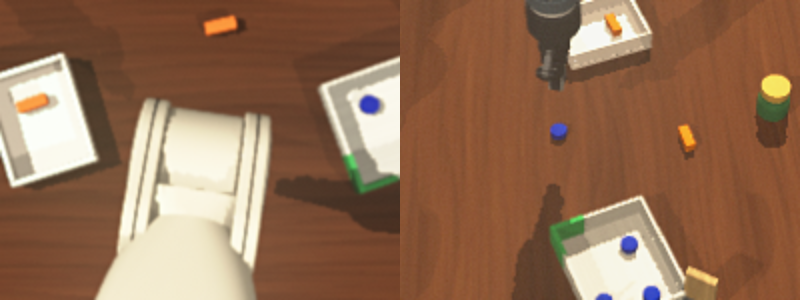

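The side crop shows the disc still at about full-frame pixel (279,255), hardly moved: the fingers closed above it. I'll measure it again and go lower with the fingers partly closed first.

Run:
```python
from h import *
s=snap('side'); W=world(s); hsv=cv2.cvtColor(s['image'],cv2.COLOR_RGB2HSV)
m=(hsv[...,0]>108)&(hsv[...,0]<130)&(hsv[...,1]>150)&(abs(W[...,1])<.1)&(W[...,0]>.35)&(W[...,0]<.55)&(W[...,2]<.05)
P=W[m];print(len(P),P.mean(0),np.percentile(P,[5,95],axis=0))
go([.44,.0145,.014],75)
```

```text
34 [0.44196165 0.01395197 0.0136494 ] [[0.4332075  0.00330579 0.00760492]
 [0.45157482 0.02407096 0.0199207 ]]
t 3.75 p [0.4399 0.0149 0.1099] yang 74.8 z [-0.001  0.    -1.   ] F [ 0.3 -0.5 -0.3] w 0.099 gf 0.0 | dp [-0.3 -0.3 95.9] n40 3.0
  twist [-0.  -0.1 -0.2] dp after twist [-0.2 -0.3 95.9]
```

play_rows([
  {"claw": 0.5, "dp": [0, 0, 30], "twist": [0, 0, 0]},
  {"claw": 0.5, "dp": [0, 0, 30], "twist": [0, 0, 0]},
  {"claw": 0.5, "dp": [0, 0, 20], "twist": [0, 0, 0]},
  {"claw": 0.5, "dp": [0, 0, 10], "twist": [0, 0, 0]},
  {"claw": 0.5, "dp": [0, 0, 0], "twist": [0, 0, 0]},
  {"claw": 0.5, "dp": [0, 0, 0], "twist": [0, 0, 0]},
])

```text
time: 4.5
tool_pos: [0.4407, 0.0148, 0.021]
ee_rot: [0.0, 0.132, 0.991, -0.0]
ft_force: [0.6, -0.4, 0.1]
grip_width: 0.497
gripper_force: 0.0
```

```bash
python3 -c "
from h import *
go([.44,.0145,.010],75)"
```

```text
t 4.5 p [0.4407 0.0148 0.021 ] yang 74.8 z [ 0.001 -0.    -1.   ] F [ 0.6 -0.4  0.1] w 0.497 gf 0.0 | dp [ 0.6 -0.5 11. ] n40 1.0
  twist [ 0.   0.  -0.2] dp after twist [ 0.6 -0.5 11. ]
```

play_rows([
  {"claw": 0.6, "dp": [0, 0, 0], "twist": [0, 0, 0]},
  {"claw": 0.6, "dp": [0, 0, 4], "twist": [0, 0, 0]},
  {"claw": 0.6, "dp": [0, 0, 4], "twist": [0, 0, 0]},
  {"claw": 0.6, "dp": [0, 0, 2], "twist": [0, 0, 0]},
  {"claw": 0.6, "dp": [0, 0, 0], "twist": [0, 0, 0]},
  {"claw": 0.9, "dp": [0, 0, 0], "twist": [0, 0, 0]},
  {"claw": 0.9, "dp": [0, 0, 0], "twist": [0, 0, 0]},
  {"claw": 0.9, "dp": [0, 0, 0], "twist": [0, 0, 0]},
], grip_force=30)

```text
time: 5.5
tool_pos: [0.4404, 0.0148, 0.0106]
ee_rot: [0.0, 0.133, 0.991, -0.0]
ft_force: [-0.3, -0.1, -0.8]
grip_width: 0.106
gripper_force: 0.0
```

```bash
python3 -c "
from h import *
go([.44,.0145,.010],75)"
```

```text
t 5.5 p [0.4404 0.0148 0.0106] yang 74.8 z [ 0. -0. -1.] F [-0.3 -0.1 -0.8] w 0.106 gf 0.0 | dp [ 0.3 -0.4  0.6] n40 1.0
  twist [-0.   0.  -0.2] dp after twist [ 0.3 -0.4  0.6]
```

Run:
```python
from h import *
b=snap('side'); im=b['image']
cv2.imwrite('pics/a2.png',cv2.resize(im[190:310,220:360],None,fx=5,fy=5,interpolation=cv2.INTER_CUBIC)[...,::-1])
W=world(b); print(np.round(W[225:262:3,279],3).tolist())
```

```text
[[0.447, -0.023, 0.194], [0.447, -0.023, 0.181], [0.446, -0.018, 0.162], [0.446, -0.02, 0.152], [0.445, -0.017, 0.135], [0.445, -0.02, 0.125], [0.444, -0.009, 0.097], [0.444, -0.001, 0.074], [0.444, -0.03, 0.095], [0.443, -0.029, 0.08], [0.442, -0.004, 0.033], [0.442, 0.001, 0.012], [0.441, -0.006, 0.006]]
```

View pics/a2.png

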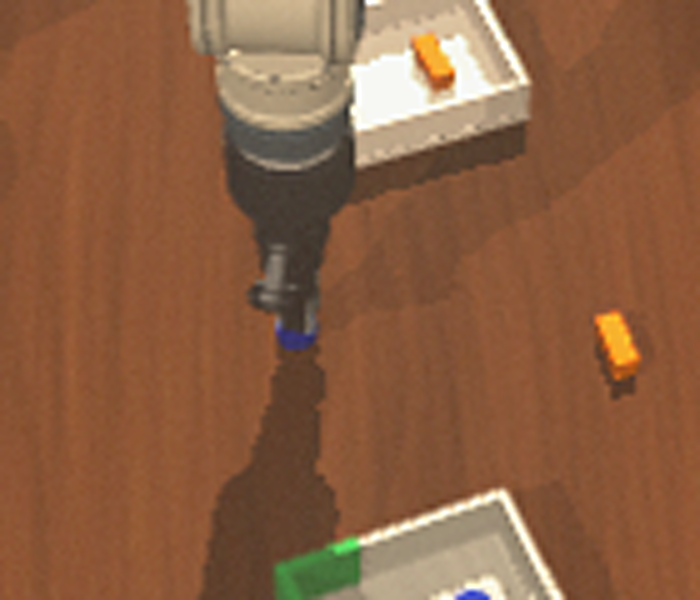

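The gripper at crop (285,310) hides the back half of the disc at (295,338), and the fingers are shut without holding it. Next I'll raise the tool and measure where the fingertips really are compared with the TCP.

play_rows([
  {"claw": 0.9, "dp": [0, 0, -20], "twist": [0, 0, 0]},
  {"claw": 0.9, "dp": [0, 0, -30], "twist": [0, 0, 0]},
  {"claw": 0.9, "dp": [0, 0, 0], "twist": [0, 0, 0]},
  {"claw": 0.9, "dp": [0, 0, 0], "twist": [0, 0, 0]},
])

```text
time: 6.05
tool_pos: [0.4401, 0.0149, 0.0602]
ee_rot: [-0.0, 0.133, 0.991, 0.0]
ft_force: [-0.3, 0.9, 0.2]
grip_width: 0.098
gripper_force: 0.0
```

Run:
```python
from h import *
go([.44,.0145,.010])
b=snap('side'); im=b['image']; W=world(b); np.savez('b.npz',W=W,im=im)
X,Y,Z=W[...,0],W[...,1],W[...,2]
m=(abs(X-.44)<.06)&(abs(Y-.0148)<.09)&(Z>.022)&(Z<.12)
for z in np.arange(.022,.12,.008):
    P=W[m&(Z>=z)&(Z<z+.008)]
    if len(P): print(z.round(3),len(P),P.min(0).round(3),P.max(0).round(3))
h=cv2.cvtColor(im,cv2.COLOR_RGB2HSV)
q=(h[...,0]>108)&(h[...,0]<130)&(h[...,1]>150)&(Z<.05)&(abs(Y)<.1)&(X<.6)
print(np.argwhere(q).mean(0),W[q].mean(0),W[q].min(0),W[q].max(0))
cv2.imwrite('pics/a3.png',cv2.resize(im[200:280,235:335],None,fx=7,fy=7,interpolation=cv2.INTER_CUBIC)[...,::-1])
```

```text
t 6.05 p [0.4401 0.0149 0.0602] yang 74.8 z [-0.  0. -1.] F [-0.3  0.9  0.2] w 0.098 gf 0.0 | dp [ 0.  -0.4 50.2] n40 2.0
0.062 3 [0.444 0.003 0.067] [0.453 0.019 0.068]
0.07 9 [ 0.429 -0.     0.071] [0.454 0.023 0.078]
0.078 11 [ 0.432 -0.004  0.078] [0.454 0.018 0.083]
0.086 11 [ 0.433 -0.005  0.087] [0.454 0.018 0.093]
0.094 5 [ 0.448 -0.005  0.095] [0.454 0.017 0.099]
0.102 2 [0.454 0.017 0.103] [0.458 0.022 0.109]
0.11 7 [ 0.439 -0.019  0.113] [0.458 0.029 0.118]
0.118 8 [ 0.437 -0.016  0.118] [0.448 0.004 0.12 ]
[254.56756757 278.94594595] [0.44221637 0.01369551 0.0130213 ] [0.43295206 0.00232102 0.00443984] [0.45182703 0.02510666 0.0202292 ]
```

View pics/a3.png

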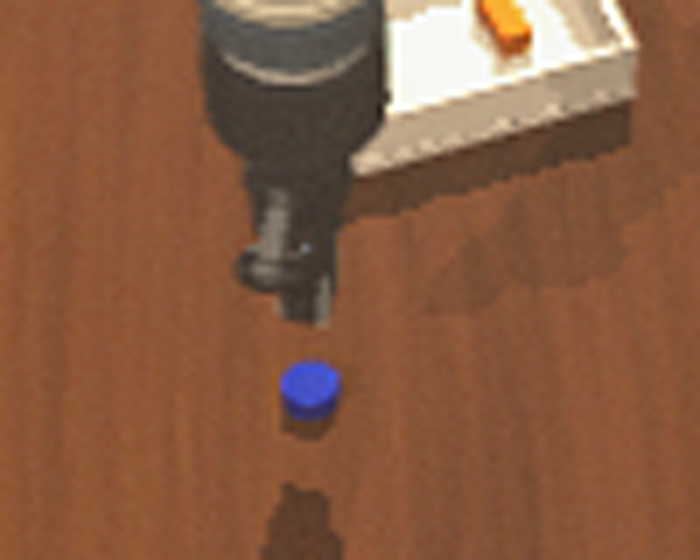

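The disc is at crop (310,388), directly below the fingertips at (305,320). The depth puts the tips near z = 0.065 with the TCP reading 0.060, about 17 mm higher than the data says. I'll go lower and watch the force.

play_rows([
  {"claw": 0.55, "dp": [0, 0, 0], "twist": [0, 0, 0]},
  {"claw": 0.55, "dp": [1, 0, 0], "twist": [0, 0, 0]},
  {"claw": 0.55, "dp": [0, 0, 25], "twist": [0, 0, 0]},
  {"claw": 0.55, "dp": [0, 0, 20], "twist": [0, 0, 0]},
  {"claw": 0.55, "dp": [0, 0, 8], "twist": [0, 0, 0]},
  {"claw": 0.6, "dp": [0, 0, 4], "twist": [0, 0, 0]},
  {"claw": 0.6, "dp": [0, 0, 3], "twist": [0, 0, 0]},
  {"claw": 0.6, "dp": [0, 0, 0], "twist": [0, 0, 0]},
])

```text
time: 7.1
tool_pos: [0.4396, 0.0151, 0.0008]
ee_rot: [0.0, 0.132, 0.991, -0.0]
ft_force: [-0.4, 0.0, 0.5]
grip_width: 0.401
gripper_force: 0.0
```

No contact yet, so a little lower, then close.

play_rows([
  {"claw": 0.6, "dp": [0, 0, 2], "twist": [0, 0, 0]},
  {"claw": 0.6, "dp": [0, 0, 2], "twist": [0, 0, 0]},
  {"claw": 0.6, "dp": [0, 0, 0], "twist": [0, 0, 0]},
  {"claw": 0.9, "dp": [0, 0, 0], "twist": [0, 0, 0]},
  {"claw": 0.9, "dp": [0, 0, 0], "twist": [0, 0, 0]},
  {"claw": 0.9, "dp": [0, 0, 0], "twist": [0, 0, 0]},
])

```text
time: 7.85
tool_pos: [0.4395, 0.0151, -0.0033]
ee_rot: [0.0, 0.132, 0.991, -0.0]
ft_force: [-1.1, -0.2, 3.5]
grip_width: 0.284
gripper_force: 29.4
```

play_rows([
  {"claw": 0.9, "dp": [0, 0, -10], "twist": [0, 0, 0]},
  {"claw": 0.9, "dp": [0, 0, -35], "twist": [0, 0, 0]},
  {"claw": 0.9, "dp": [0, 0, -40], "twist": [0, 0, 0]},
  {"claw": 0.9, "dp": [0, 0, 0], "twist": [0, 0, -9]},
  {"claw": 0.9, "dp": [0, 0, 0], "twist": [0, 0, -9]},
  {"claw": 0.9, "dp": [0, 0, 0], "twist": [0, 0, -9]},
  {"claw": 0.9, "dp": [0, 0, 0], "twist": [0, 0, -8]},
  {"claw": 0.9, "dp": [6.6, -39, 0], "twist": [0, 0, 0]},
  {"claw": 0.9, "dp": [6.6, -39, 0], "twist": [0, 0, 0]},
  {"claw": 0.9, "dp": [6.6, -39, 0], "twist": [0, 0, 0]},
  {"claw": 0.9, "dp": [6.6, -39, 0], "twist": [0, 0, 0]},
  {"claw": 0.9, "dp": [6.6, -39, 0], "twist": [0, 0, 0]},
  {"claw": 0.9, "dp": [6.6, -39, 0], "twist": [0, 0, 0]},
  {"claw": 0.9, "dp": [0, 0, 0], "twist": [0, 0, 0]},
])

```text
time: 9.6
tool_pos: [0.4817, -0.2209, 0.0818]
ee_rot: [0.0, -0.17, 0.985, -0.0]
ft_force: [0.5, 0.7, 0.5]
grip_width: 0.282
gripper_force: 29.6
```

```bash
python3 -c "
from h import *
go([.483,-.220,.004],109.5)"
```

```text
t 9.6 p [ 0.4817 -0.2209  0.0818] yang 109.6 z [ 0.    -0.001 -1.   ] F [0.5 0.7 0.5] w 0.282 gf 29.6 | dp [-1.5  0.4 77.8] n40 2.0
  twist [-0.   0.   0.1] dp after twist [-1.5  0.4 77.8]
```

play_rows([
  {"claw": 0.9, "dp": [-1, 0, 35], "twist": [0, 0, 0]},
  {"claw": 0.9, "dp": [0, 0, 25], "twist": [0, 0, 0]},
  {"claw": 0.9, "dp": [0, 0, 12], "twist": [0, 0, 0]},
  {"claw": 0.9, "dp": [0, 0, 5], "twist": [0, 0, 0]},
  {"claw": 0.9, "dp": [0, 0, 0], "twist": [0, 0, 0]},
  {"claw": 0.6, "dp": [0, 0, 0], "twist": [0, 0, 0]},
  {"claw": 0.6, "dp": [0, 0, 0], "twist": [0, 0, 0]},
  {"claw": 0.6, "dp": [0, 0, -10], "twist": [0, 0, 0]},
  {"claw": 0.6, "dp": [0, 0, -40], "twist": [0, 0, 0]},
  {"claw": 0.6, "dp": [0, 0, -35], "twist": [0, 0, 0]},
  {"claw": 0.6, "dp": [0, 0, 0], "twist": [0, 0, 0]},
])

```text
time: 10.98
tool_pos: [0.4837, -0.2191, 0.0929]
ee_rot: [0.002, -0.172, 0.985, -0.002]
ft_force: [-0.3, -1.1, -0.5]
grip_width: 0.399
gripper_force: 0.0
```

```bash
python3 -c "
from h import *
go([.635,-.0135,.001],15)"
```

```text
t 10.97 p [ 0.4837 -0.2191  0.0929] yang 109.8 z [ 0.005 -0.003 -1.   ] F [-0.3 -1.1 -0.5] w 0.399 gf 0.0 | dp [-211.7  142.7   92. ] n40 6.0
  twist [ -0.4  -0.  -85.2] dp after twist [-159.4 -199.4   91.9]
```

play_rows([
  {"claw": 0.6, "dp": [0, 0, 0], "twist": [0, 0, 10.5]},
  {"claw": 0.6, "dp": [0, 0, 0], "twist": [0, 0, 10.5]},
  {"claw": 0.6, "dp": [0, 0, 0], "twist": [0, 0, 10.5]},
  {"claw": 0.6, "dp": [0, 0, 0], "twist": [0, 0, 10.5]},
  {"claw": 0.6, "dp": [0, 0, 0], "twist": [0, 0, 10.5]},
  {"claw": 0.6, "dp": [0, 0, 0], "twist": [0, 0, 10.5]},
  {"claw": 0.6, "dp": [0, 0, 0], "twist": [0, 0, 10.5]},
  {"claw": 0.6, "dp": [0, 0, 0], "twist": [0, 0, 10.5]},
  {"claw": 0.6, "dp": [0, 0, 0], "twist": [0, 0, 10.5]},
  {"claw": 0.6, "dp": [32, 40, 0], "twist": [0, 0, 0]},
  {"claw": 0.6, "dp": [32, 40, 0], "twist": [0, 0, 0]},
  {"claw": 0.6, "dp": [32, 40, 0], "twist": [0, 0, 0]},
  {"claw": 0.6, "dp": [32, 40, 10]},
  {"claw": 0.6, "dp": [32, 40, 10], "twist": [0, 0, 0]},
  {"claw": 0.6, "dp": [0, 0, 10], "twist": [0, 0, 0]},
  {"claw": 0.6, "dp": [0, 0, 0], "twist": [0, 0, 0]},
])

```text
invalid input at $.commands[12]: expected keys claw, dp, twist
```

```bash
python3 -c "
from h import *
go([.635,-.0135,.001],15)"
```

```text
t 10.97 p [ 0.4837 -0.2191  0.0929] yang 109.8 z [ 0.005 -0.003 -1.   ] F [-0.3 -1.1 -0.5] w 0.399 gf 0.0 | dp [-211.7  142.7   92. ] n40 6.0
  twist [ -0.4  -0.  -85.2] dp after twist [-159.4 -199.4   91.9]
```

play_rows([
  {"claw": 0.6, "dp": [0, 0, 0], "twist": [0, 0, 10.5]},
  {"claw": 0.6, "dp": [0, 0, 0], "twist": [0, 0, 10.5]},
  {"claw": 0.6, "dp": [0, 0, 0], "twist": [0, 0, 10.5]},
  {"claw": 0.6, "dp": [0, 0, 0], "twist": [0, 0, 10.5]},
  {"claw": 0.6, "dp": [0, 0, 0], "twist": [0, 0, 10.5]},
  {"claw": 0.6, "dp": [0, 0, 0], "twist": [0, 0, 10.5]},
  {"claw": 0.6, "dp": [0, 0, 0], "twist": [0, 0, 10.5]},
  {"claw": 0.6, "dp": [0, 0, 0], "twist": [0, 0, 10.5]},
  {"claw": 0.6, "dp": [0, 0, 0], "twist": [0, 0, 10.5]},
  {"claw": 0.6, "dp": [32, 40, 0], "twist": [0, 0, 0]},
  {"claw": 0.6, "dp": [32, 40, 0], "twist": [0, 0, 0]},
  {"claw": 0.6, "dp": [32, 40, 0], "twist": [0, 0, 0]},
  {"claw": 0.6, "dp": [32, 40, 10], "twist": [0, 0, 0]},
  {"claw": 0.6, "dp": [32, 40, 10], "twist": [0, 0, 0]},
  {"claw": 0.6, "dp": [0, 0, 10], "twist": [0, 0, 0]},
  {"claw": 0.6, "dp": [0, 0, 0], "twist": [0, 0, 0]},
])

```text
time: 12.98
tool_pos: [0.6319, -0.011, 0.0582]
ee_rot: [-0.001, 0.607, 0.795, -0.001]
ft_force: [0.1, -0.0, 0.6]
grip_width: 0.402
gripper_force: 0.0
```

Run:
```python
from h import *
go([.635,-.0135,.001],15)
b=snap('side','b1.png'); W=world(b); h=cv2.cvtColor(b['image'],cv2.COLOR_RGB2HSV); X,Y,Z=[W[...,i] for i in range(3)]
q=(h[...,0]>108)&(h[...,0]<130)&(h[...,1]>150)&(Z<.05)&(Y<.1)&(Y>-.35)&(X<.65)&(X>.35)
k,l,s,c=cv2.connectedComponentsWithStats(q.astype(np.uint8))
for i in range(1,k):
    if s[i,4]>12: print('blue',c[i].round(),s[i,4],W[l==i].mean(0).round(3))
q=(h[...,0]>5)&(h[...,0]<22)&(h[...,1]>190)&(h[...,2]>170)&(abs(X-.635)<.05)&(abs(Y)<.06)&(Z<.05)
print('amber',q.sum(),np.nanmean(W[q],0))
```

```text
t 12.97 p [ 0.6319 -0.011   0.0582] yang 15.3 z [-0.003  0.    -1.   ] F [ 0.1 -0.   0.6] w 0.402 gf 0.0 | dp [-3.3  2.5 57.2] n40 2.0
  twist [-0.2 -0.1  0.3] dp after twist [-3.2  2.3 57.2]
blue [314. 312.] 43 [ 0.534 -0.201  0.017]
blue [297. 318.] 44 [ 0.486 -0.219  0.016]
blue [325. 337.] 51 [ 0.559 -0.284  0.018]
blue [302. 341.] 49 [ 0.493 -0.292  0.018]
amber 65 [ 0.63791931 -0.01234197  0.01493186]
```

play_rows([
  {"claw": 0.6, "dp": [-2.5, 3, 30], "twist": [0, 0, 0]},
  {"claw": 0.6, "dp": [0, 0, 20], "twist": [0, 0, 0]},
  {"claw": 0.6, "dp": [0, 0, 5], "twist": [0, 0, 0]},
  {"claw": 0.6, "dp": [0, 0, 0], "twist": [0, 0, 0]},
  {"claw": 0.95, "dp": [0, 0, 0], "twist": [0, 0, 0]},
  {"claw": 0.95, "dp": [0, 0, 0], "twist": [0, 0, 0]},
  {"claw": 0.95, "dp": [0, 0, 0], "twist": [0, 0, 0]},
  {"claw": 0.95, "dp": [0, 0, -15], "twist": [0, 0, 0]},
  {"claw": 0.95, "dp": [0, 0, -35], "twist": [0, 0, 0]},
  {"claw": 0.95, "dp": [0, 0, -35], "twist": [0, 0, 0]},
  {"claw": 0.95, "dp": [0, 0, 0], "twist": [0, 0, 0]},
])

```text
time: 14.4
tool_pos: [0.6383, -0.0128, 0.0935]
ee_rot: [0.003, 0.607, 0.795, 0.002]
ft_force: [0.5, -0.1, 0.3]
grip_width: 0.169
gripper_force: 29.3
```

```bash
python3 -c "
from h import *
go([.486,.208,.010],17)"
```

```text
t 14.4 p [ 0.6383 -0.0128  0.0935] yang 15.3 z [ 0.006 -0.001 -1.   ] F [ 0.5 -0.1  0.3] w 0.169 gf 29.3 | dp [253.3 -89.2  82.5] n40 7.0
  twist [ 0.3  0.1 -1.7] dp after twist [255.7 -81.1  83.5]
```

play_rows([
  {"claw": 0.95, "dp": [36, -12.5, 0], "twist": [0, 0, 0]},
  {"claw": 0.95, "dp": [36, -12.5, 0], "twist": [0, 0, 0]},
  {"claw": 0.95, "dp": [36, -12.5, 0], "twist": [0, 0, 0]},
  {"claw": 0.95, "dp": [36, -12.5, 0], "twist": [0, 0, 0]},
  {"claw": 0.95, "dp": [36, -12.5, 0], "twist": [0, 0, 0]},
  {"claw": 0.95, "dp": [36, -12.5, 0], "twist": [0, 0, 0]},
  {"claw": 0.95, "dp": [36, -12.5, 0], "twist": [0, 0, -2]},
  {"claw": 0.95, "dp": [0, 0, 0], "twist": [0, 0, 0]},
  {"claw": 0.95, "dp": [0, 0, 0], "twist": [0, 0, 0]},
])

```text
time: 15.52
tool_pos: [0.4859, 0.2072, 0.0895]
ee_rot: [0.0, 0.593, 0.805, -0.0]
ft_force: [-0.1, -0.1, -0.0]
grip_width: 0.172
gripper_force: 29.4
```

```bash
python3 -c "
from h import *
go([.486,.208,.010],17)"
```

```text
t 15.53 p [0.4859 0.2072 0.0895] yang 17.3 z [-0. -0. -1.] F [-0.1 -0.1 -0. ] w 0.172 gf 29.4 | dp [ 0.7  0.4 79.5] n40 2.0
  twist [-0.   0.   0.3] dp after twist [ 0.7  0.4 79.5]
```

play_rows([
  {"claw": 0.95, "dp": [0, 0, 35], "twist": [0, 0, 0]},
  {"claw": 0.95, "dp": [0, 0, 28], "twist": [0, 0, 0]},
  {"claw": 0.95, "dp": [0, 0, 12], "twist": [0, 0, 0]},
  {"claw": 0.95, "dp": [0, 0, 4], "twist": [0, 0, 0]},
  {"claw": 0.95, "dp": [0, 0, 0], "twist": [0, 0, 0]},
  {"claw": 0.68, "dp": [0, 0, 0], "twist": [0, 0, 0]},
  {"claw": 0.68, "dp": [0, 0, 0], "twist": [0, 0, 0]},
  {"claw": 0.68, "dp": [0, 0, -10], "twist": [0, 0, 0]},
  {"claw": 0.68, "dp": [0, 0, -50], "twist": [0, 0, 0]},
  {"claw": 0.6, "dp": [0, 0, -55], "twist": [0, 0, 0]},
  {"claw": 0.5, "dp": [0, 0, -50], "twist": [0, 0, 0]},
  {"claw": 0.5, "dp": [0, 0, 0], "twist": [0, 0, -10.5]},
  {"claw": 0.5, "dp": [0, 0, 0], "twist": [0, 0, -10.5]},
  {"claw": 0.5, "dp": [0, 0, 0], "twist": [0, 0, -10.5]},
  {"claw": 0.5, "dp": [0, 0, 0], "twist": [0, 0, -10]},
  {"claw": 0.5, "dp": [0, 0, 0], "twist": [0, 0, 0]},
])

```text
time: 17.52
tool_pos: [0.4858, 0.2073, 0.1762]
ee_rot: [0.0, 0.27, 0.963, 0.0]
ft_force: [-0.0, -0.1, -0.4]
grip_width: 0.5
gripper_force: 0.0
```

Run:
```python
from h import *
go([.621,-.3025,.13],59)
for n in('side','top'):
    b=snap(n,'c'+n+'.png'); W=world(b); h=cv2.cvtColor(b['image'],cv2.COLOR_RGB2HSV); X,Y,Z=[W[...,i] for i in range(3)]
    q=(h[...,0]>5)&(h[...,0]<22)&(h[...,1]>190)&(h[...,2]>170)&(Y<.32)&(Y>.1)&(X>.4)&(X<.62)&(Z<.05)
    k,l,s,c=cv2.connectedComponentsWithStats(q.astype(np.uint8))
    for i in range(1,k):
        if s[i,4]>12: print(n,'amber',c[i].round(),s[i,4],W[l==i].mean(0).round(3))
    q=(h[...,0]>8)&(h[...,0]<28)&(h[...,1]>50)&(Z>.055)&(Z<.1)&(Y<-.2)&(X>.5)&(X<.7)
    P=W[q]; P=P[P[:,2]>.08]
    if len(P)>5: print(n,'fin',len(P),P.mean(0).round(4),cv2.minAreaRect((P[:,:2]*1000).astype(np.float32)))
```

```text
t 17.52 p [0.4858 0.2073 0.1762] yang 58.7 z [ 0.  0. -1.] F [-0.  -0.1 -0.4] w 0.5 gf 0.0 | dp [-380.3 -365.4   46.2] n40 10.0
  twist [ 0.   0.  -0.3] dp after twist [-378.5 -367.4   46.2]
side amber [306. 201.] 37 [0.54  0.224 0.023]
side amber [291. 206.] 38 [0.489 0.206 0.022]
side fin 89 [ 0.6219 -0.3044  0.0888] ((621.5848388671875, -302.34765625), (14.304612159729004, 43.773162841796875), 59.00456237792969)
top fin 92 [ 0.6193 -0.3013  0.0881] ((619.4381103515625, -301.45526123046875), (12.175981521606445, 42.850772857666016), 59.3060188293457)
```

play_rows([
  {"claw": 0.5, "dp": [-38, -36.5, 0], "twist": [0, 0, 0]},
  {"claw": 0.5, "dp": [-38, -36.5, 0], "twist": [0, 0, 0]},
  {"claw": 0.5, "dp": [-38, -36.5, 0], "twist": [0, 0, 0]},
  {"claw": 0.5, "dp": [-38, -36.5, 0], "twist": [0, 0, 0]},
  {"claw": 0.5, "dp": [-38, -36.5, 0], "twist": [0, 0, 0]},
  {"claw": 0.5, "dp": [-38, -36.5, 0], "twist": [0, 0, 0]},
  {"claw": 0.5, "dp": [-38, -36.5, 0], "twist": [0, 0, 0]},
  {"claw": 0.5, "dp": [-38, -36.5, 10], "twist": [0, 0, 0]},
  {"claw": 0.5, "dp": [-38, -36.5, 15], "twist": [0, 0, 0]},
  {"claw": 0.5, "dp": [-38, -36.5, 21], "twist": [0, 0, 0]},
  {"claw": 0.5, "dp": [0, 0, 0], "twist": [0, 0, 0]},
  {"claw": 0.5, "dp": [0, 0, 0], "twist": [0, 0, 0]},
])

```text
time: 19.12
tool_pos: [0.6213, -0.3016, 0.1294]
ee_rot: [-0.0, 0.27, 0.963, 0.0]
ft_force: [-0.1, 0.1, 0.1]
grip_width: 0.503
gripper_force: 0.0
```

```bash
python3 -c "
from h import *
go([.6205,-.302,.046],59)"
```

```text
t 19.12 p [ 0.6213 -0.3016  0.1294] yang 58.6 z [-0.001  0.001 -1.   ] F [-0.1  0.1  0.1] w 0.503 gf 0.0 | dp [ 0.4 -0.7 83.4] n40 3.0
  twist [ 0.  -0.1 -0.4] dp after twist [ 0.5 -0.7 83.4]
```

play_rows([
  {"claw": 0.5, "dp": [0, -0.7, 30], "twist": [0, 0, 0]},
  {"claw": 0.5, "dp": [0, 0, 30], "twist": [0, 0, 0]},
  {"claw": 0.5, "dp": [0, 0, 15], "twist": [0, 0, 0]},
  {"claw": 0.5, "dp": [0, 0, 8], "twist": [0, 0, 0]},
  {"claw": 0.65, "dp": [0, 0, 0], "twist": [0, 0, 0]},
  {"claw": 0.75, "dp": [0, 0, 0], "twist": [0, 0, 0]},
  {"claw": 0.8, "dp": [0, 0, 0], "twist": [0, 0, 0]},
  {"claw": 0.98, "dp": [0, 0, 0], "twist": [0, 0, 0]},
  {"claw": 0.98, "dp": [0, 0, 0], "twist": [0, 0, 0]},
  {"claw": 0.98, "dp": [0, 0, 0], "twist": [0, 0, 0]},
], grip_force=80)

```text
time: 20.38
tool_pos: [0.6215, -0.3028, 0.0474]
ee_rot: [0.001, 0.269, 0.963, -0.0]
ft_force: [-0.9, -0.6, 6.5]
grip_width: 0.133
gripper_force: 78.6
```

```bash
cat > tilt.py <<'E'
# rows for tilting: twist about tool y plus shift of TCP, TCP true on the grip 5 mm below; pivot = outer corner
import numpy as np
from scipy.spatial.transform import Rotation as R
L,h=.2322,.061
def pt(a): return np.array([L*np.cos(a)-h*np.sin(a), L*np.sin(a)+h*np.cos(a)])
def rows(a0,a1,n):
    A=np.radians(np.linspace(a0,a1,n+1))
    for i in range(n):
        d=(pt(A[i+1])-pt(A[i]))*1000
        # tool at angle a: outward axis e=(cos a,sin a) ; z axis = (sin a,-cos a)
        a=A[i]; print(round(np.degrees(A[i+1])),'e',round(d@[np.cos(a),np.sin(a)],2),'z',round(d@[np.sin(a),-np.cos(a)],2))
if __name__=='__main__': rows(0,36,18)
E
python3 - <<'E'
from h import *
go([.6205,-.302,.046],59)
s,p,r=st(); print('tool x',r.as_matrix()[:,0].round(3),'diag', (np.array([.857,-.515])))
E
python3 tilt.py | head -3
```

```text
t 20.38 p [ 0.6215 -0.3028  0.0474] yang 58.8 z [ 0.001 -0.001 -1.   ] F [-0.9 -0.6  6.5] w 0.133 gf 78.6 | dp [1.3 0.2 1.4] n40 1.0
  twist [-0.   0.1 -0.2] dp after twist [1.3 0.2 1.4]
tool x [-0.855  0.519 -0.002] diag [ 0.857 -0.515]
2 e -2.27 z -8.07
4 e -2.27 z -8.07
6 e -2.27 z -8.07
```

play_rows([
  {"claw": 0.98, "dp": [1, 0, -4], "twist": [0, -1, 0]},
  {"claw": 0.98, "dp": [2, 0, -8], "twist": [0, -2, 0]},
  {"claw": 0.98, "dp": [2.1, 0, -8.1], "twist": [0, -2, 0]},
  {"claw": 0.98, "dp": [2.1, 0, -8.1], "twist": [0, -2, 0]},
  {"claw": 0.98, "dp": [1, 0, -4], "twist": [0, -1, 0]},
  {"claw": 0.98, "dp": [0, 0, 0], "twist": [0, 0, 0]},
  {"claw": 0.98, "dp": [0, 0, 0], "twist": [0, 0, 0]},
])

```text
time: 21.25
tool_pos: [0.6125, -0.2972, 0.0778]
ee_rot: [0.067, 0.269, 0.961, -0.019]
ft_force: [-0.8, 0.4, -0.3]
grip_width: 0.128
gripper_force: 78.0
```

```bash
cat > chk.py <<'E'
from h import *
import sys
go([.6205,-.302,.046])
b=snap('side'); W=world(b); h=cv2.cvtColor(b['image'],cv2.COLOR_RGB2HSV); X,Y,Z=[W[...,i] for i in range(3)]
cv2.imwrite('pics/%s.png'%sys.argv[1],cv2.resize(b['image'][220:400,220:400],None,fx=3,fy=3)[...,::-1])
q=(h[...,0]>45)&(h[...,0]<80)&(h[...,1]>100)&(X>.38)&(X<.55)&(Y<-.1)&(Y>-.28)&(Z<.12)
P=W[q]; e=P[:,:2]@[.857,-.515]
i=np.argsort(e)[:8]; print('green n',len(P),'innermost pts',P[i].mean(0).round(4),'zmin',np.percentile(P[:,2],[1,5,50,99]).round(4))
q=(h[...,0]>108)&(h[...,0]<130)&(h[...,1]>150)&(Y<-.1)&(Y>-.35)&(X<.65)&(X>.35)&(Z<.15)
k,l,s,c=cv2.connectedComponentsWithStats(q.astype(np.uint8))
for i in range(1,k):
    if s[i,4]>8: print('blue',c[i].round(),s[i,4],W[l==i].mean(0).round(3))
E
python3 chk.py d1
```

```text
t 21.25 p [ 0.6125 -0.2972  0.0778] yang 58.8 z [ 0.118 -0.071 -0.99 ] F [-0.8  0.4 -0.3] w 0.128 gf 78.0 | dp [-4.9  0.  32.8] n40 1.0
green n 183 innermost pts [ 0.4267 -0.1585  0.0196] zmin [-0.0012  0.0085  0.0379  0.0489]
blue [312. 308.] 45 [ 0.529 -0.196  0.029]
blue [296. 316.] 44 [ 0.481 -0.218  0.026]
blue [324. 331.] 43 [ 0.554 -0.278  0.039]
blue [300. 337.] 49 [ 0.489 -0.289  0.032]
```

play_rows([
  {"claw": 0.98, "dp": [2.1, 0, -8.1], "twist": [0, -2, 0]},
  {"claw": 0.98, "dp": [2.1, 0, -8.1], "twist": [0, -2, 0]},
  {"claw": 0.98, "dp": [2.1, 0, -8.1], "twist": [0, -2, 0]},
  {"claw": 0.98, "dp": [2.1, 0, -8.1], "twist": [0, -2, 0]},
  {"claw": 0.98, "dp": [2.1, 0, -8.1], "twist": [0, -2, 0]},
  {"claw": 0.98, "dp": [2.1, 0, -8.1], "twist": [0, -2, 0]},
  {"claw": 0.98, "dp": [0, 0, 0], "twist": [0, 0, 0]},
  {"claw": 0.98, "dp": [0, 0, 0], "twist": [0, 0, 0]},
  {"claw": 0.98, "dp": [0, 0, 0], "twist": [0, 0, 0]},
])

```text
time: 22.42
tool_pos: [0.593, -0.2853, 0.1222]
ee_rot: [0.167, 0.265, 0.949, -0.047]
ft_force: [-0.2, 0.3, 0.4]
grip_width: 0.129
gripper_force: 78.2
```

```bash
python3 chk.py d2
```

```text
t 22.43 p [ 0.593  -0.2853  0.1222] yang 58.8 z [ 0.292 -0.177 -0.94 ] F [-0.2  0.3  0.4] w 0.129 gf 78.2 | dp [-4.2 -0.  82.6] n40 3.0
green n 154 innermost pts [ 0.4137 -0.1639  0.0298] zmin [0.0044 0.0199 0.0389 0.0535]
blue [286. 312.] 117 [ 0.454 -0.204  0.031]
```

View pics/d2.png

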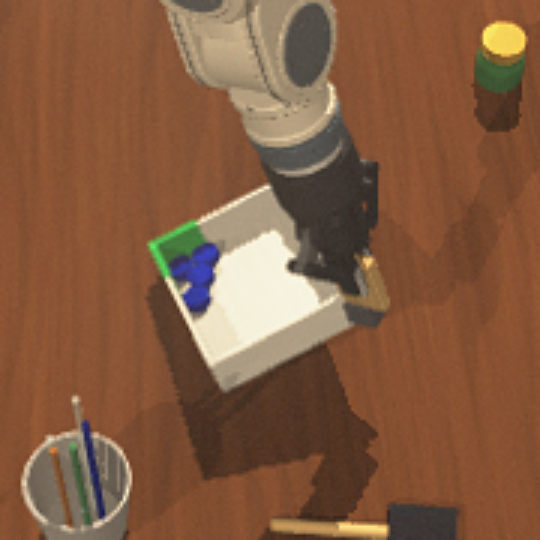

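The tote is tilted about 20°. The green corner is down at crop (165,255), and the four discs are bunched near it around (195,275). I'll tilt further.

play_rows([
  {"claw": 0.98, "dp": [2.1, 0, -8], "twist": [0, -2, 0]},
  {"claw": 0.98, "dp": [2.1, 0, -8], "twist": [0, -2, 0]},
  {"claw": 0.98, "dp": [2.1, 0, -8], "twist": [0, -2, 0]},
  {"claw": 0.98, "dp": [2.1, 0, -8], "twist": [0, -2, 0]},
  {"claw": 0.98, "dp": [2.1, 0, -8], "twist": [0, -2, 0]},
  {"claw": 0.98, "dp": [2.1, 0, -8], "twist": [0, -2, 0]},
  {"claw": 0.98, "dp": [2.1, 0, -8], "twist": [0, -2, 0]},
  {"claw": 0.98, "dp": [0, 0, 0], "twist": [0, 0, 0]},
  {"claw": 0.98, "dp": [0, 0, 0], "twist": [0, 0, 0]},
  {"claw": 0.98, "dp": [0, 0, 0], "twist": [0, 0, 0]},
  {"claw": 0.98, "dp": [0, 0, 0], "twist": [0, 0, 0]},
])

```text
time: 23.85
tool_pos: [0.5612, -0.2662, 0.1667]
ee_rot: [0.282, 0.257, 0.921, -0.079]
ft_force: [2.0, -1.7, 2.6]
grip_width: 0.13
gripper_force: 78.4
```

```bash
python3 chk.py d3
python3 - <<'E'
from h import *
a=np.array([sensors.read_state()['ft_force']]);print(a, sensors.read_state()['moment'])
for h in(.047,.062):
    for d in(20,34): t=np.radians(d);print(h,d,.2322*np.sin(t)+h*np.cos(t)-h+.0474)
E
```

```text
t 23.85 p [ 0.5612 -0.2662  0.1667] yang 58.8 z [ 0.478 -0.29  -0.829] F [ 2.  -1.7  2.6] w 0.13 gf 78.4 | dp [ 10.2   0.2 138.8] n40 4.0
green n 171 innermost pts [ 0.4047 -0.1674  0.038 ] zmin [0.0179 0.0215 0.0374 0.0549]
blue [282. 308.] 130 [ 0.445 -0.196  0.039]
[[ 2.17919084 -0.89412722  3.06101729]] [ 0.1013528   0.30599772 -0.05222845]
0.047 20 0.12398263045715796
0.047 34 0.1692093580959944
0.062 20 0.12307801976894658
0.062 34 0.16664492168432002
```

View pics/d3.png

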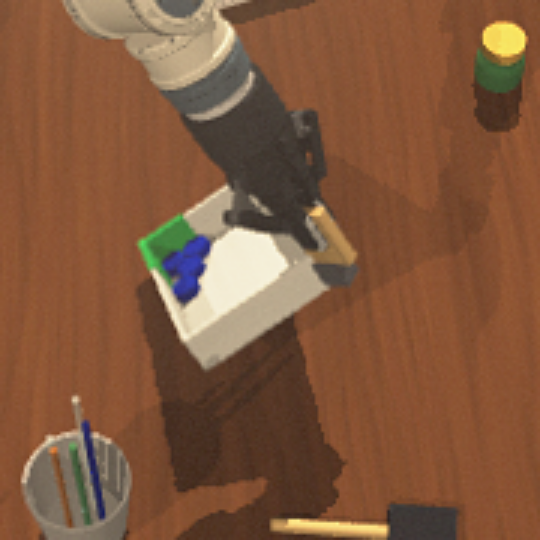

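The tote is now tilted about 34° with the corner pressed lightly on the bench. The discs cluster at crop (188,262), next to the green corner at (155,250). I'll work out the blue points in the tote's own frame to see how close they are.

```bash
cat > tf.py <<'E'
from h import *
import sys
s,p,r=st(); M=r.as_matrix()
e=-M[:,0]; n=-M[:,2]; y=M[:,1]   # outward diagonal, tote up, tool y
grip=p+n*.015                    # true TCP, 61 mm above the underside
corner=grip-n*.061-e*.2322       # outer bottom corner
print('tilt',np.degrees(np.arccos(n[2])),'corner est',corner.round(4),'F',np.round(s['ft_force'],1))
# tote axes: diagonal at +39.5deg from tote x
a=np.radians(39.47); lat=np.cross(n,e)
tx=np.cos(a)*e-np.sin(a)*lat; ty=np.sin(a)*e+np.cos(a)*lat
ims=[]
for nme in('side','top'):
    b=snap(nme); W=world(b); h=cv2.cvtColor(b['image'],cv2.COLOR_RGB2HSV)
    D=W-corner; U=np.stack([D@tx,D@ty,D@n],-1)*1000
    q=(h[...,0]>105)&(h[...,0]<132)&(h[...,1]>140)&(U[...,0]>-10)&(U[...,0]<175)&(U[...,1]>-10)&(U[...,1]<145)&(U[...,2]<45)
    g=(h[...,0]>45)&(h[...,0]<80)&(h[...,1]>100)&(abs(U[...,0]-30)<60)&(abs(U[...,1]-30)<60)
    print(nme,'green min',np.percentile(U[g],2,axis=0).round(),'blue range',np.percentile(U[q],[2,98],axis=0).round().tolist(),q.sum())
    im=np.zeros((130,180),np.uint8); pts=U[q]
    top=pts[pts[:,2]>8]
    print('hist 10mm (rows x, cols y):'); print(np.histogram2d(top[:,0],top[:,1],bins=[range(0,101,10),range(0,91,10)])[0].astype(int).tolist())
    v,u=np.argwhere(q).mean(0).astype(int); c=b['image'][v-35:v+35,u-45:u+45]
    ims.append(cv2.resize(c,(450,350),interpolation=cv2.INTER_CUBIC))
cv2.imwrite('pics/%s.png'%sys.argv[1],cv2.resize(np.hstack(ims),(800,311))[...,::-1])
E
python3 tf.py e1
```

```text
tilt 34.022021093366426 corner est [ 0.4187 -0.1798 -0.0014] F [ 2.2 -0.9  3.1]
side green min [-3.  2. 13.] blue range [[8.0, 10.0, 7.0], [72.0, 54.0, 21.0]] 154
hist 10mm (rows x, cols y):
[[0, 0, 1, 0, 3, 0, 0, 0, 0], [0, 5, 7, 5, 5, 3, 0, 0, 0], [1, 7, 7, 7, 9, 7, 0, 0, 0], [0, 1, 7, 6, 2, 0, 0, 0, 0], [0, 0, 5, 13, 3, 0, 0, 0, 0], [1, 5, 8, 2, 0, 0, 0, 0, 0], [1, 9, 9, 0, 0, 0, 0, 0, 0], [1, 3, 5, 0, 0, 0, 0, 0, 0], [0, 0, 0, 0, 0, 0, 0, 0, 0], [0, 0, 0, 0, 0, 0, 0, 0, 0]]
top green min [-17.  -3.   7.] blue range [[7.0, 9.0, 12.0], [47.0, 52.0, 20.0]] 192
hist 10mm (rows x, cols y):
[[0, 0, 2, 4, 6, 0, 0, 0, 0], [7, 11, 16, 15, 17, 6, 0, 0, 0], [0, 11, 13, 14, 10, 2, 0, 0, 0], [0, 2, 17, 11, 1, 0, 0, 0, 0], [0, 2, 11, 13, 0, 0, 0, 0, 0], [0, 0, 0, 0, 0, 0, 0, 0, 0], [0, 0, 0, 0, 0, 0, 0, 0, 0], [0, 0, 0, 0, 0, 0, 0, 0, 0], [0, 0, 0, 0, 0, 0, 0, 0, 0], [0, 0, 0, 0, 0, 0, 0, 0, 0]]
```

View pics/e1.png

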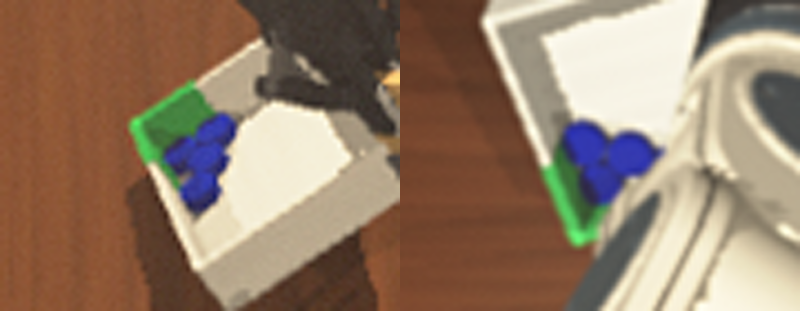

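The side crop shows one disc in the corner at (180,152), two touching it at (215,128) and (205,158), and the fourth at (200,188) on the wall, held off by the third. A steeper tilt should pack them closer.

play_rows([
  {"claw": 0.98, "dp": [1.8, 0, -8.2], "twist": [0, -2, 0]},
  {"claw": 0.98, "dp": [1.8, 0, -8.2], "twist": [0, -2, 0]},
  {"claw": 0.98, "dp": [1.8, 0, -8.2], "twist": [0, -2, 0]},
  {"claw": 0.98, "dp": [1.8, 0, -8.2], "twist": [0, -2, 0]},
  {"claw": 0.98, "dp": [0, 0, 0], "twist": [0, 0, 0]},
  {"claw": 0.98, "dp": [0, 0, 0], "twist": [0, 0, 0]},
  {"claw": 0.98, "dp": [0, 0, 0], "twist": [0, 0, 0]},
  {"claw": 0.98, "dp": [0, 0, 0], "twist": [0, 0, 0]},
])

```text
time: 25.0
tool_pos: [0.5388, -0.2525, 0.1878]
ee_rot: [0.345, 0.251, 0.899, -0.096]
ft_force: [-1.3, 0.9, 3.2]
grip_width: 0.128
gripper_force: 78.6
```

```bash
python3 tf.py e2; python3 -c "
from h import *
print(np.round(st()[0]['qpos'],2))"
```

```text
tilt 41.92618172845011 corner est [ 0.4174 -0.1789 -0.0016] F [-1.3  0.9  3.2]
side green min [-3.  2. 15.] blue range [[9.0, 10.0, 7.0], [72.0, 54.0, 20.0]] 143
hist 10mm (rows x, cols y):
[[0, 1, 1, 0, 1, 0, 0, 0, 0], [1, 4, 6, 7, 8, 4, 0, 0, 0], [1, 5, 5, 5, 4, 6, 0, 0, 0], [0, 0, 4, 6, 6, 0, 0, 0, 0], [0, 3, 8, 12, 2, 0, 0, 0, 0], [1, 5, 6, 2, 0, 0, 0, 0, 0], [1, 6, 7, 0, 0, 0, 0, 0, 0], [0, 4, 6, 0, 0, 0, 0, 0, 0], [0, 0, 0, 0, 0, 0, 0, 0, 0], [0, 0, 0, 0, 0, 0, 0, 0, 0]]
top green min [-19. -17.  16.] blue range [[5.0, 7.0, 12.0], [44.0, 53.0, 21.0]] 187
hist 10mm (rows x, cols y):
[[1, 6, 6, 8, 9, 1, 0, 0, 0], [8, 15, 15, 13, 11, 8, 0, 0, 0], [2, 7, 11, 11, 10, 3, 0, 0, 0], [0, 1, 11, 13, 1, 0, 0, 0, 0], [0, 0, 1, 12, 0, 0, 0, 0, 0], [0, 0, 0, 0, 0, 0, 0, 0, 0], [0, 0, 0, 0, 0, 0, 0, 0, 0], [0, 0, 0, 0, 0, 0, 0, 0, 0], [0, 0, 0, 0, 0, 0, 0, 0, 0], [0, 0, 0, 0, 0, 0, 0, 0, 0]]
[-0.6  -0.02 -0.69  0.17  0.03 -0.04]
```

```bash
python3 -c "
from plant import manip
print(manip.finish_job())"
```

```text
the job is handed in; nothing more can be done
None
```

I sorted the blue disc into the tote and the amber bar into the dish, then handed the job in at about 25 s with the tote held still at about 42° on its green corner, all four discs bunched there; the fourth sits about 60 mm out along one wall, resting against another disc, and the judge's verdict wasn't shown.

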